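# Fill up the round bottle rack and shut its bail

## Task

Slide the two loose amber bottles over the bench, standing upright and never lifted, through the mouth of the round rack into its two empty places, so that all seven bottles stand close together as a hexagon. Then swing the wire bail from the back over the bottles and down to the front until it lies fully shut across the mouth. Do not knock over any bottle or shift the things lying about.

Things in the scene. Friction and masses are not known exactly. Their poses are not given: they have to be found in the camera images.
- rack: round blue bottle rack fixed to the bench: wall 50 mm high, 4 mm thick, 85 mm inner radius; no floor step. Origin: its centre on the bench top. -x points out through the mouth, where the wall is missing for 50 degrees either side (130 mm wide; end posts 9 mm thick, 53 mm high). Black lugs at +y and -y reach 95 mm out, 61 mm up. Five bottles stand inside; the two places at the mouth are empty
- pocket_left (a point): point on the bench top in the rack: centre of the empty place at the mouth on rack +y, at (-47, +27) mm in the rack frame. A bottle there touches the middle one. The seven bottles form a hexagon round the middle one, at 30, 90, 150.. degrees from rack -x, with about 4 mm of play
- pocket_right (a point): the same for the empty place on rack -y, at (-47, -27) mm in the rack frame
- bail (a joint): angle of the rack's wire bail: half-circle of 6 mm wire, radius 101 mm, 0.1 kg, hinged on the rack's y axis 52 mm up. 0 = leaning 40 degrees back, away from the mouth (stop); 0.70 upright; 2.27 shut, level across the mouth (stop). It turns easily and falls by its weight to either side of upright. Shut, it passes about 15 mm in front of packed bottles; a bottle that stands out holds it up
- bail_grip (a point): middle of the bail's wire, inside its red sleeve (11 mm thick, 40 mm long): with the bail back, 65 mm behind the rack's centre (rack +x) and 129 mm above the bench; 153 mm when upright
- bottle_a: one of the two bottles that stand loose on the bench outside the rack: amber screw-cap bottle, a plain upright cylinder 54 mm across and 88 mm tall (straight side up to 52 mm, black cap 37 mm across), about 0.12 kg; origin at the centre of its underside, z up its axis
- bottle_b: the other bottle outside the rack, just the same: 54 mm across, 88 mm tall, origin at the centre of its underside. One of the two stands farther from the robot; right of and beyond it is a fixed hotplate, 100 mm high, nothing of it nearer than x = 0.635. A bottle pushed with fingertips 30 mm or less above the bench slides without tipping
- bottle_mid: bottle in the middle of the rack, same size, loose; origin at the centre of its underside
- bottle_ring_1: bottle in the rack's outer ring, left (rack +y), same size, loose; origin at the centre of its underside
- bottle_ring_2: bottle in the rack's outer ring, far left, same size, loose; origin at the centre of its underside
- bottle_ring_3: bottle in the rack's outer ring, far right, same size, loose; origin at the centre of its underside
- bottle_ring_4: bottle in the rack's outer ring, right (rack -y), same size, loose; origin at the centre of its underside
- timer: bystander: white timer box with three buttons, 58x62x20 mm, loose; origin at the centre of its underside
- tape_roll: bystander: roll of tape lying flat, 105 mm across, 24 mm high, loose; origin at the centre of its underside
- notebook: bystander: black notebook lying flat, 148x105x14 mm, loose; origin at the centre of its underside
- screwdriver: bystander: orange screwdriver lying flat, 179 mm long, 24 mm thick, loose; origin at its middle, underneath

How it is judged:
By the outcome, as a careful person would: the job done as asked, in the order asked, and still so for the second after the job is handed in, with the robot touching nothing.
It also fails if it takes over 67 s, if anything falls off the work surface, if the arm or the gripper's body presses on something with over 40 N, if the wrist force passes 120 N, or if a joint passes its speed limit or range.

## Robot

A 6-joint arm with a two-finger parallel gripper is mounted at the origin on a cart in front of the work surface, level with it; the furniture and walls round the work are solid. World frame = base frame: x ahead of the robot, y to its left, z up, the work surface at z = 0. Lengths are in m, angles in rad, forces in N, time in s.
With the tool pointing down it reaches from about 0.325 to 0.75 m from the base axis. Payload 7.6 kg.
Tool frame: the origin (TCP) lies midway between the tips of the shut fingers; the grasp point (between the pads) lies 19 mm behind it; z points along the fingers, y is the line along which they close (so a half turn about z gives the same grasp; the last joint's range is limited). The gripper opens to 85 mm and grips with 20 to 120 N. Pads are 22 mm wide; open, the fingers measure 114 mm over their backs; the gripper's body (76 mm by 85 mm) begins 54 mm behind the grasp point. The pads swing forward as they close: fully open they stand 13 mm farther back than shut.
Start: joints at [-1.196, 0.052, 1.401, -0, 1.689, -0.07], TCP at [0.226, -0.474, 0.231] pointing down, gripper open.
Joint ranges: [-2.9, 2.9], [-0.91, 2.17], [0.12, 2.37], [-1.06, 4.2], [0.26, 2.73], [-2.93, 2.93]. Speed limits (rad/s): [2.57, 2.57, 3.01, 3.14, 3.14, 3.14].

## Interface

Orientations are given as a rotation vector (axis times angle).
In Python, from workcell import robot, get_image, finish_job gives the robot as it stands.
- The arm moves only by the tool apply_moves, never from a script. Its argument "deltas" is a list that holds one entry, the list of rows, each a list of 7 numbers: the turn, a rotation vector about the world's x, y, z in normalised numbers (1 is 90 degrees), then the shift along the world's x, y, z in normalised numbers (1 is 0.75 m), then the opening, from -1 (shut) to 1 (fully open). A call has 1 to 10 rows; each row is the pose to reach, as a shift and turn from the pose commanded when the call began; what a row does not reach only later rows make up. A row lasts 1/12 s, in which the tool goes at most 41.7 mm and 7.16 degrees, less where a joint would pass 70% of its speed; a pose out of reach is approached as far as the arm can. Shift and turn numbers lie between -1 and 1, and a call with a number outside is refused. A call with a gripper value outside its range is refused whole. The fingers move at their own pace and stop on an object; the grip force is fixed at half the most. Time passes only in rows, so rows that repeat a pose let the fingers close. It gives the time, the measured TCP pose, the force, the opening and the grip force at its end, in the units of the state.
- robot.read_state(): the state, without advancing time (a new reading comes with each control period).
- get_image(name): name is "scene" or "side" or "wrist"; returns a dict with "img" (384x512x3 uint8, blue, green, red), "depth" (384x512 float32, m along the optical axis (not along the pixel's ray), 0 where there is no reading), "K" (3x3 intrinsics, pixels), "R" (3x3) and "t" (3): a world point X has camera coordinates R X + t. Camera axes: x right, y down, z forward; pixel columns grow to the right and rows downward; lengths in m; the calibration is good to about 2 mm. A picture is of the moment at which its call begins.
- finish_job(): hands the job in; it is judged then, once.
The state is a dict: "time": time; "joints": joint angles; "joint_vel": joint speeds; "effort": joint torques, N m; "eef_pos": TCP position; "eef_rot": TCP orientation; "contact_force": force on the tool from outside, world axes, zero at the start; "moment": the same for the moment, N m; "finger_gap": finger opening in m; "finger_force": force on a finger pad.
Only numpy, scipy, OpenCV 4.12 (cv2) and the standard library are available. Lean on these libraries where they do the work, as an engineer would, in place of code of your own. Each camera call takes 0.05 s, during which the arm holds its last target. There are 200 camera calls.

## Working session

There is one attempt and no reset: what is moved stays moved. The work goes in short steps, Python scripts to look and compute and a tool call to move; the robot and the scene stay as the last step left them, time stands still between calls to the robot, and variables do not carry over. Pictures are saved under pics/ and viewed, at most 10 in all, crops included, and the job is handed in when it is done.

Besides the shell and the picture viewer there is one more tool, called after ">>>" as name(argument=value, ...), one argument or row to a line, values as JSON. apply_moves: Moves the arm, as the interface text tells. Its arguments: {"type":"object","properties":{"deltas":{"type":"array"}},"required":["deltas"]}

```bash
mkdir -p pics; ls; python3 - <<'E'
from workcell import robot,get_image
import cv2,numpy as np
s=robot.read_state();print({k:np.round(v,3) for k,v in s.items()})
a=get_image("scene");b=get_image("side")
np.savez("v0.npz",**{n+k:v for n,d in(("a",a),("b",b)) for k,v in d.items()})
for d in(a,b):print(d["K"],d["R"],d["t"])
cv2.imwrite("pics/s0.png",cv2.resize(a["img"],(768,576)));cv2.imwrite("pics/d0.png",cv2.resize(b["img"],(768,576)))
E
```

```text
pics
{'time': np.float64(0.0), 'joints': array([-1.196,  0.053,  1.402, -0.   ,  1.689, -0.07 ]), 'joint_vel': array([ 0.001,  0.001, -0.   , -0.   ,  0.002, -0.002]), 'effort': array([-1.0000e-03, -3.8167e+01, -3.6018e+01, -0.0000e+00,  6.0000e-03,
        0.0000e+00]), 'eef_pos': array([ 0.226, -0.474,  0.23 ]), 'eef_rot': array([-3.063, -0.693,  0.   ]), 'contact_force': array([-0.902,  0.481,  0.006]), 'moment': array([ 0.005, -0.003, -0.033]), 'finger_force': np.float64(0.0), 'finger_gap': np.float64(0.086)}
[[455.97063621   0.         257.01549007]
 [  0.         455.97063621 190.97663791]
 [  0.           0.           1.        ]] [[ 0.45143741 -0.89201554  0.02263922]
 [-0.53305519 -0.2899454  -0.79484831]
 [ 0.71558118  0.34675631 -0.60638572]] [-0.21322443  0.33686479  1.23495906]
[[382.13151022   0.         246.63968028]
 [  0.         382.13151022 194.85595747]
 [  0.           0.           1.        ]] [[-0.80937184 -0.58692741  0.02081917]
 [-0.38936375  0.50971851 -0.76719157]
 [ 0.43967385 -0.62904948 -0.64108007]] [0.38667577 0.25865728 1.10995363]
```

View pics/s0.png

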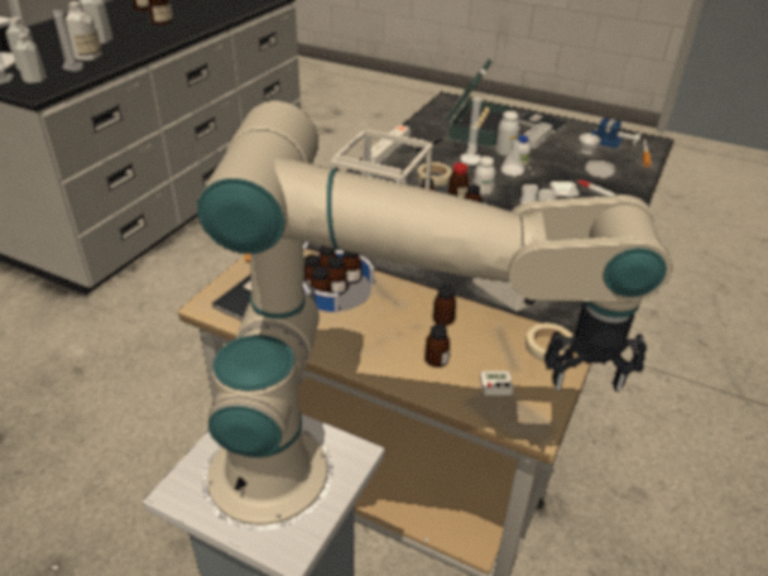

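View pics/d0.png

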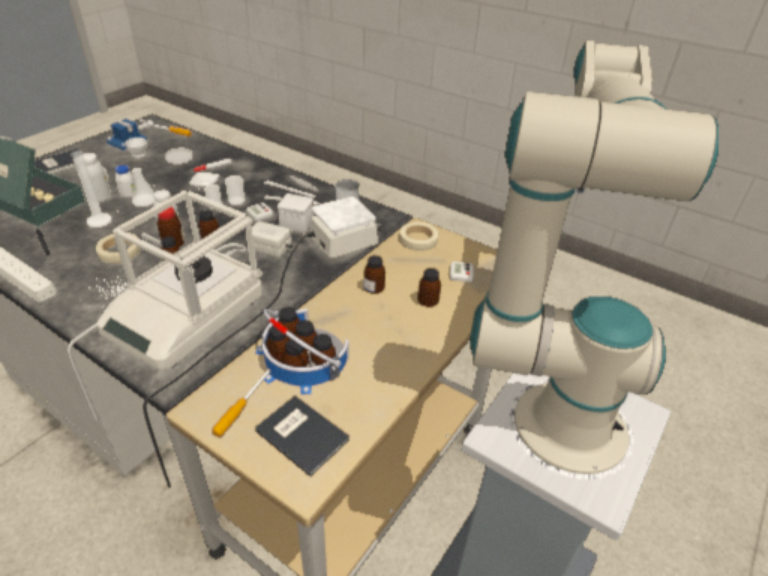

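The side view shows everything: rack at about (305,350), loose bottles at (374,273) and (429,287), and the red sleeve at (278,325). The scene view shows the loose bottles at (445,303) and (437,345), with the arm hiding part of the rack. Next I'll measure from depth.

```bash
cat > h.py <<'E'
import numpy as np,cv2
from workcell import robot,get_image
def cloud(d):
    v,u=np.indices(d["depth"].shape);z=d["depth"].astype(float);m=z>0
    K=d["K"];c=np.stack([(u-K[0,2])/K[0,0]*z,(v-K[1,2])/K[1,1]*z,z],-1)
    return (c-d["t"])@d["R"],m          # R^T (c - t)
def clusters(P,col,m,mask,minn=8,lab=""):
    n,L,st,_=cv2.connectedComponentsWithStats((m&mask).astype(np.uint8),connectivity=4)
    for i in range(1,n):
        if st[i,4]<minn: continue
        p=P[L==i];print(lab,"px",st[i,:5],"mean",p.mean(0).round(4),"min",p.min(0).round(3),"max",p.max(0).round(3),col[L==i].mean(0).round(0))
def circ(p,r=None):
    from scipy.optimize import least_squares
    f=lambda q:np.hypot(p[:,0]-q[0],p[:,1]-q[1])-(q[2] if r is None else r)
    x0=list(p[:,:2].mean(0))+([.05] if r is None else [])
    return least_squares(f,x0,loss="soft_l1",f_scale=.003).x
E
python3 - <<'E'
from h import *
v=np.load("v0.npz")
for n in "ab":
    d={k:v[n+k] for k in("img","depth","K","R","t")};P,m=cloud(d);im=d["img"].astype(int)
    box=(P[...,0]>.25)&(P[...,0]<.8)&(abs(P[...,1])<.55)
    Z=P[...,2]
    print(n,"caps");clusters(P,im,m,box&(Z>.080)&(Z<.1)&(im.max(-1)<90),6)
    print("red");clusters(P,im,m,box&(im[...,2]>130)&(im[...,1]<70)&(im[...,0]<80),4)
    print("blue");clusters(P,im,m,box&(im[...,0]>im[...,2]+50),6)
    print("bench z",np.median(Z[box&(abs(Z)<.015)]))
    b=box&(Z>.045)&(Z<.058)&(im[...,0]>im[...,2]+50)
    if b.sum()>20:print("rim circle",circ(P[b]),b.sum())
E
```

```text
a caps
 px [214 163  10   7  51] mean [0.5583 0.2039 0.0881] min [0.548 0.188 0.081] max [0.571 0.225 0.095] [37. 41. 45.]
 px [229 166  11   6  35] mean [0.5736 0.1499 0.0863] min [0.563 0.135 0.08 ] max [0.591 0.174 0.095] [40. 46. 51.]
 px [203 170  11   7  63] mean [0.5046 0.2128 0.0887] min [0.49  0.196 0.08 ] max [0.527 0.232 0.096] [33. 37. 43.]
 px [219 170  11   9  76] mean [0.5267 0.1605 0.089 ] min [0.507 0.143 0.08 ] max [0.551 0.18  0.096] [32. 33. 37.]
 px [208 177  11   9  75] mean [0.4714 0.1709 0.0888] min [0.455 0.154 0.08 ] max [0.491 0.191 0.094] [29. 32. 37.]
 px [292 190  12   9  84] mean [ 0.5446 -0.113   0.0888] min [ 0.529 -0.131  0.08 ] max [ 0.566 -0.092  0.094] [33. 36. 38.]
 px [287 215  11  11  92] mean [ 0.4111 -0.1526  0.0888] min [ 0.396 -0.171  0.08 ] max [ 0.431 -0.136  0.094] [33. 37. 42.]
red
blue
 px [242 176   3   8  19] mean [0.6086 0.1284 0.0221] min [0.602 0.12  0.009] max [0.617 0.137 0.039] [91. 57. 31.]
 px [211 198  11   9  80] mean [0.4451 0.146  0.0246] min [0.44  0.126 0.007] max [0.453 0.166 0.043] [109.  70.  39.]
bench z 0.003046870
[... 779 characters left out ...]
0883] min [0.491 0.209 0.08 ] max [0.528 0.236 0.093] [47. 48. 53.]
red
 px [180 213  12  10  48] mean [0.5393 0.2249 0.1275] min [0.516 0.171 0.059] max [0.598 0.235 0.139] [ 17.  30. 195.]
blue
 px [198 209   5   5  18] mean [0.5912 0.1083 0.0413] min [0.546 0.101 0.029] max [0.598 0.153 0.088] [137.  92.  56.]
 px [171 234   5   2   8] mean [0.6131 0.2211 0.005 ] min [0.607 0.216 0.003] max [0.62  0.225 0.008] [144. 103.  75.]
 px [226 235   5  12  30] mean [0.4442 0.1453 0.0226] min [0.441 0.132 0.006] max [0.448 0.16  0.043] [133.  92.  58.]
 px [177 240  43  23 388] mean [0.4879 0.2328 0.0222] min [0.445 0.187 0.002] max [0.565 0.273 0.045] [139.  92.  50.]
bench z 0.002659423190715417
```

The manual's scale: shifts go in shares of 0.75 m and turns go in shares of 90 degrees. Converting my numbers, 0.331 m / 0.75 = 0.4413, 0.05 m / 0.75 = 0.0667, 54.5 degrees / 90 = 0.6056.

>>> apply_moves(
  deltas=[
    [[0, 0, 0.0778, 0.032, 0.044, 0.0067, 1], [0, 0, 0.1556, 0.064, 0.088, 0.0133, 1], [0, 0, 0.2222, 0.096, 0.1333, 0.02, 1], [0, 0, 0.2889, 0.128, 0.1773, 0.0267, 1], [0, 0, 0.3556, 0.16, 0.2213, 0.0333, 1], [0, 0, 0.4222, 0.192, 0.2653, 0.04, 1], [0, 0, 0.4889, 0.224, 0.3093, 0.0467, 1], [0, 0, 0.5556, 0.256, 0.3533, 0.0533, 1], [0, 0, 0.6056, 0.288, 0.3973, 0.06, 1], [0, 0, 0.6056, 0.32, 0.4413, 0.0667, 1]],
  ],
)

```text
time: 0.93
eef_pos: [0.4666, -0.1409, 0.2813]
eef_rot: [-2.402, -2.024, 0.0]
contact_force: [1.2, -0.8, 1.0]
finger_gap: 0.0851
finger_force: 0.0
```

To row units: 0.08 m / 0.75 = 0.1067, 0.06 m / 0.75 = 0.08.

>>> apply_moves(
  deltas=[
    [[0, 0, 0, 0.032, 0.044, 0, 1], [0, 0, 0, 0.0533, 0.08, 0, 1], [0, 0, 0, 0.0533, 0.1067, 0, 1], [0, 0, 0, 0.0533, 0.1067, 0, 1]],
  ],
)

```text
time: 1.27
eef_pos: [0.5063, -0.0595, 0.2806]
eef_rot: [-2.401, -2.023, 0.0]
contact_force: [-1.7, -0.2, -0.5]
finger_gap: 0.0853
finger_force: 0.0
```

```bash
python3 - <<'E'
from h import *
s=robot.read_state();print(s["time"],s["eef_pos"].round(4) if hasattr(s["eef_pos"],"round") else s["eef_pos"],s["eef_rot"],s["joints"])
W=get_image("wrist");A=get_image("scene");B=get_image("side")
np.savez("v1.npz",**{n+k:v for n,d in(("w",W),("a",A),("b",B)) for k,v in d.items()})
cv2.imwrite("pics/w1.png",cv2.resize(W["img"],(768,576)))
for n,d in(("w",W),("a",A),("b",B)):
    P,m=cloud(d);im=d["img"].astype(int);Z=P[...,2]
    box=m&(P[...,0]>.33)&(P[...,0]<.67)&(abs(P[...,1])<.3)
    print(n);clusters(P,im,m,box&(Z>.080)&(Z<.1)&(im.max(-1)<90),12)
print(-W["R"].T@W["t"])
E
```

```text
1.2667 [ 0.5063 -0.0595  0.2806] [-2.40077304e+00 -2.02340207e+00  3.91515570e-04] [-1.89951348e-01  3.98327916e-03  1.35270114e+00  1.00518941e-03
  1.78651737e+00 -1.95539552e-02]
w
 px [282 183  34  32 816] mean [ 0.547  -0.1087  0.0871] min [ 0.529 -0.127  0.08 ] max [ 0.566 -0.092  0.09 ] [41. 43. 47.]
 px [178 233  30  30 715] mean [ 0.4165 -0.1474  0.0868] min [ 0.399 -0.166  0.08 ] max [ 0.433 -0.131  0.09 ] [40. 42. 46.]
a
 px [214 162  10   8  64] mean [0.5628 0.2049 0.0893] min [0.547 0.189 0.082] max [0.582 0.228 0.094] [37. 40. 44.]
 px [229 163  11   9  64] mean [0.5805 0.1524 0.0885] min [0.566 0.135 0.08 ] max [0.601 0.171 0.095] [40. 43. 45.]
 px [203 170  11   8  65] mean [0.5049 0.2124 0.0879] min [0.489 0.197 0.08 ] max [0.525 0.231 0.095] [33. 37. 43.]
 px [219 170  11   9  78] mean [0.5266 0.161  0.0885] min [0.51  0.143 0.081] max [0.551 0.181 0.096] [32. 33. 38.]
 px [208 177  11   9  71] mean [0.4722 0.1713 0.089 ] min [0.453 0.153 0.082] max [0.495 0.189 0.095] [30. 32. 38.]
 px [292 190  12   9  81] mean [ 0.545  -0.1129  0.089 ] min [ 0.527 -0.129  0.08 ] 
[... 332 characters left out ...]
 -0.1438  0.0882] min [ 0.396 -0.162  0.08 ] max [ 0.427 -0.13   0.093] [52. 54. 57.]
 px [186 204  12  10  91] mean [0.5824 0.1577 0.0883] min [0.566 0.14  0.081] max [0.601 0.174 0.094] [55. 56. 58.]
 px [197 214  12  10  96] mean [0.5265 0.1683 0.088 ] min [0.512 0.148 0.081] max [0.547 0.182 0.093] [51. 52. 56.]
 px [179 218  11   9  57] mean [0.5619 0.2171 0.0874] min [0.546 0.206 0.08 ] max [0.578 0.227 0.092] [50. 50. 54.]
 px [209 223  12  10  99] mean [0.4716 0.1774 0.0882] min [0.456 0.16  0.08 ] max [0.49  0.193 0.093] [53. 54. 57.]
 px [190 226  13  10  85] mean [0.5077 0.2242 0.0881] min [0.491 0.209 0.081] max [0.528 0.236 0.093] [47. 49. 53.]
[0.51959763 0.01694806 0.42307563]
```

View pics/w1.png

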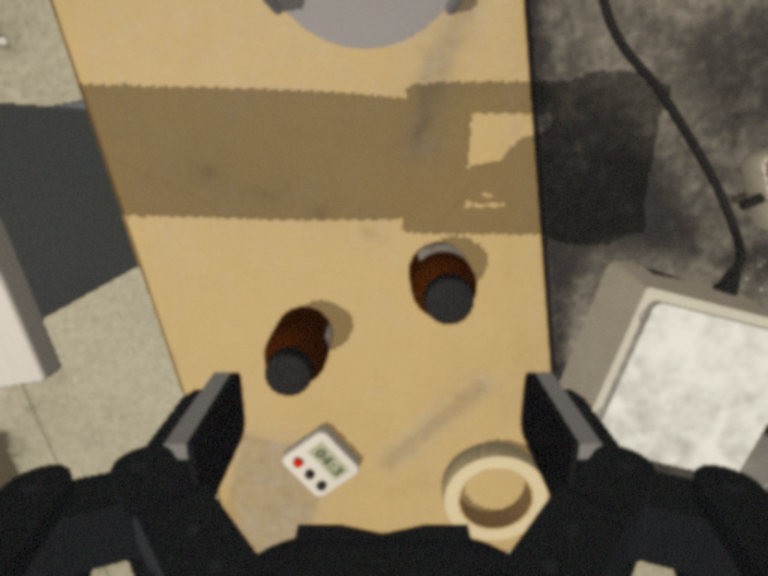

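The wrist view shows both loose bottles, with caps at (448,300) and (290,370). The timer is at (320,460), the tape at (497,490), and the rack mouth posts are at the top edge (285,5) and (460,5). I'll grip the far bottle A low down, to drag it without lifting.

To row units: -0.16 m / 0.75 = -0.2133, -0.08 m / 0.75 = -0.1067.

>>> apply_moves(
  deltas=[
    [[0, 0, 0, 0.0267, -0.032, -0.0133, 1], [0, 0, 0, 0.0533, -0.0627, -0.0533, 1], [0, 0, 0, 0.0533, -0.0653, -0.1067, 1], [0, 0, 0, 0.0533, -0.0653, -0.16, 1], [0, 0, 0, 0.0533, -0.0653, -0.2, 1], [0, 0, 0, 0.0533, -0.0653, -0.2133, 1], [0, 0, 0, 0.0533, -0.0653, -0.2133, 1]],
  ],
)

```text
time: 2.0
eef_pos: [0.5441, -0.1127, 0.1185]
eef_rot: [-2.405, -2.014, 0.005]
contact_force: [0.9, 0.2, 0.9]
finger_gap: 0.0856
finger_force: 0.0
```

```bash
python3 - <<'E'
from h import *
s=robot.read_state();print(s["eef_pos"].round(4))
for n in("wrist","scene","side"):
    d=get_image(n);P,m=cloud(d);im=d["img"].astype(int);Z=P[...,2]
    box=m&(P[...,0]>.33)&(P[...,0]<.67)&(P[...,1]<0)&(P[...,1]>-.3)
    print(n);clusters(P,im,m,box&(Z>.080)&(Z<.1)&(im.max(-1)<90),12)
E
```

```text
[ 0.5441 -0.1127  0.1185]
wrist
 px [ 229  187   63   61 2895] mean [ 0.5478 -0.1089  0.0872] min [ 0.53  -0.128  0.08 ] max [ 0.566 -0.092  0.09 ] [33. 34. 37.]
 px [  43  277   56   42 1396] mean [ 0.4161 -0.1416  0.0864] min [ 0.397 -0.155  0.08 ] max [ 0.434 -0.131  0.089] [44. 47. 50.]
scene
 px [292 190  12   9  83] mean [ 0.5454 -0.1133  0.0884] min [ 0.529 -0.13   0.08 ] max [ 0.566 -0.093  0.095] [22. 23. 25.]
 px [287 215  11  11  92] mean [ 0.4119 -0.1511  0.0888] min [ 0.392 -0.169  0.08 ] max [ 0.438 -0.134  0.095] [32. 37. 42.]
side
 px [245 171  10   8  58] mean [ 0.5432 -0.1058  0.0874] min [ 0.53  -0.123  0.08 ] max [ 0.559 -0.093  0.094] [38. 42. 45.]
 px [283 179   9   8  56] mean [ 0.412  -0.1441  0.0877] min [ 0.397 -0.162  0.081] max [ 0.429 -0.131  0.092] [52. 53. 57.]
```

To row units: -0.096 m / 0.75 = -0.128, 0.003 m / 0.75 = 0.004.

>>> apply_moves(
  deltas=[
    [[0, 0, 0, 0.0013, 0.004, -0.0533, 1], [0, 0, 0, 0.0013, 0.004, -0.1, 1], [0, 0, 0, 0.0013, 0.004, -0.128, 1], [0, 0, 0, 0.0013, 0.004, -0.128, 1], [0, 0, 0, 0.0013, 0.004, -0.128, 0], [0, 0, 0, 0.0013, 0.004, -0.128, -1], [0, 0, 0, 0.0013, 0.004, -0.128, -1], [0, 0, 0, 0.0013, 0.004, -0.128, -1]],
  ],
)

```text
time: 2.82
eef_pos: [0.5493, -0.1096, 0.0292]
eef_rot: [2.403, 2.016, 0.006]
contact_force: [-0.1, 0.4, 7.0]
finger_gap: 0.0505
finger_force: 62.8
```

```bash
python3 - <<'E'
from h import *
s=robot.read_state();print(s["eef_pos"].round(4),s["contact_force"],s["moment"])
d=get_image("side");s=robot.read_state();print(s["eef_pos"].round(4),s["contact_force"],s["finger_gap"])
cv2.imwrite("pics/d2.png",cv2.resize(d["img"][110:230,190:350],(800,600),interpolation=cv2.INTER_CUBIC))
P,m=cloud(d);im=d["img"].astype(int);Z=P[...,2]
E
```

```text
[ 0.5493 -0.1096  0.0292] [-0.07190387  0.38432028  6.96731938] [ 0.06212711  0.17990733 -0.01553363]
[ 0.5493 -0.1095  0.0293] [ 0.3363808  -0.07293139  6.22567016] 0.05071791573106229
```

View pics/d2.png

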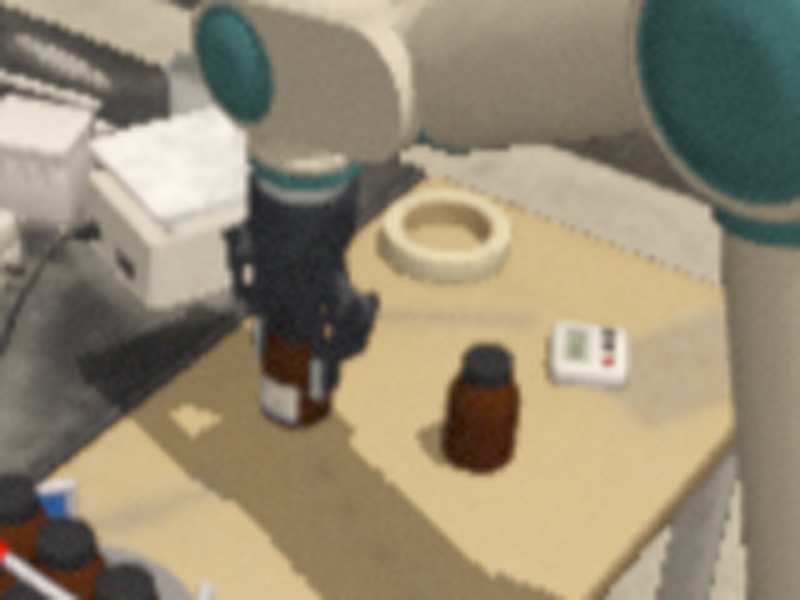

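Bottle A (300,380 in the crop) stands upright between the fingers. The pads sit partly on its shoulder, since the gap is 50 mm and there is 7 N pushing up. I'll open, go lower and regrip.

To row units: -0.008 m / 0.75 = -0.0107, -0.004 m / 0.75 = -0.0053.

>>> apply_moves(
  deltas=[
    [[0, 0, 0, 0, 0, 0, 0.6], [0, 0, 0, 0, 0, 0, 1], [0, 0, 0, 0, 0, -0.0053, 1], [0, 0, 0, 0, 0, -0.0107, 1], [0, 0, 0, 0, 0, -0.0107, 1], [0, 0, 0, 0, 0, -0.0107, 1]],
  ],
)

```text
time: 3.37
eef_pos: [0.5465, -0.1088, 0.0166]
eef_rot: [-2.406, -2.018, 0.001]
contact_force: [0.0, 0.4, -0.8]
finger_gap: 0.0855
finger_force: 0.0
```

>>> apply_moves(
  deltas=[
    [[0, 0, 0, 0, 0, 0, 0.2], [0, 0, 0, 0, 0, 0, 0], [0, 0, 0, 0, 0, 0, -1], [0, 0, 0, 0, 0, 0, -1]],
  ],
)

```text
time: 3.7
eef_pos: [0.5473, -0.109, 0.0179]
eef_rot: [2.406, 2.018, 0.001]
contact_force: [0.4, 0.5, 2.7]
finger_gap: 0.0519
finger_force: 63.0
```

To row units: 0.159 m / 0.75 = 0.212, 0.05 m / 0.75 = 0.0667.

>>> apply_moves(
  deltas=[
    [[0, 0, 0, -0.0013, 0.0133, 0, -1], [0, 0, 0, -0.004, 0.04, 0, -1], [0, 0, 0, -0.0067, 0.0667, 0, -1], [0, 0, 0, -0.008, 0.1, 0, -1], [0, 0, 0, -0.0107, 0.1333, 0, -1], [0, 0, 0, -0.0133, 0.1667, 0, -1], [0, 0, 0, -0.0147, 0.1933, 0, -1], [0, 0, 0, -0.016, 0.2067, 0, -1], [0, 0, 0, -0.016, 0.212, 0, -1], [0, 0, 0, -0.016, 0.212, 0, -1]],
  ],
)

```text
time: 4.53
eef_pos: [0.5352, 0.0511, 0.0179]
eef_rot: [-2.406, -2.02, -0.002]
contact_force: [-1.5, 3.0, 6.1]
finger_gap: 0.0516
finger_force: 63.4
```

```bash
cat >> h.py <<'E'
def rackfit(P,m,im):
    Z=P[...,2];blue=m&(im[...,0]>im[...,2]+35)&(Z>.006)&(Z<.06)&(np.hypot(P[...,0]-.528,P[...,1]-.165)<.12)
    return P[blue]
E
python3 - <<'E'
from h import *
for n in("wrist","side","scene"):
    d=get_image(n);P,m=cloud(d);im=d["img"].astype(int);Z=P[...,2]
    p=rackfit(P,m,im);print(n,len(p))
    if len(p)>20:
        r=np.hypot(p[:,0]-.528,p[:,1]-.165);a=np.degrees(np.arctan2(p[:,1]-.165,p[:,0]-.528))
        for lo in range(-180,180,20):
            k=(a>=lo)&(a<lo+20)
            if k.sum()>3:print(lo,k.sum(),r[k].min().round(4),np.median(r[k]).round(4),r[k].max().round(4),p[k,2].max().round(3))
    if n=="wrist":
        cv2.imwrite("pics/w3.png",cv2.resize(d["img"],(768,576)));np.savez("w3.npz",**d)
    box=m&(abs(P[...,0]-.5)<.17)&(abs(P[...,1])<.3)
    clusters(P,im,m,box&(Z>.080)&(Z<.1)&(im.max(-1)<90),12)
E
```

```text
wrist 6914
-180 1193 0.0824 0.0838 0.0853 0.032
-160 1516 0.0828 0.084 0.0853 0.045
-60 983 0.0861 0.0867 0.0876 0.049
-40 3097 0.0858 0.0868 0.0879 0.05
-20 125 0.0859 0.0869 0.0878 0.049
 px [  80    0  115   26 1865] mean [0.5276 0.1467 0.0858] min [0.515 0.145 0.08 ] max [0.538 0.151 0.09 ] [46. 48. 51.]
 px [ 344    0  109   22 1491] mean [0.5803 0.1378 0.0854] min [0.571 0.136 0.08 ] max [0.593 0.142 0.09 ] [45. 46. 49.]
 px [  140   302   230    77 11370] mean [0.5371 0.0639 0.0909] min [0.503 0.048 0.08 ] max [0.571 0.074 0.1  ] [41. 42. 42.]
 px [ 400  315  112   69 4244] mean [0.5889 0.0496 0.0902] min [0.579 0.031 0.08 ] max [0.6   0.055 0.1  ] [41. 42. 42.]
 px [   0  316  110   68 4119] mean [0.4839 0.0681 0.0902] min [0.475 0.047 0.08 ] max [0.491 0.074 0.1  ] [41. 42. 42.]
side 419
-180 28 0.0847 0.0867 0.088 0.042
-160 6 0.0868 0.0871 0.0872 0.033
-60 12 0.0864 0.0887 0.0941 0.046
-40 5 0.0855 0.0875 0.0912 0.047
60 34 0.0861 0.0881 0.1073 0.043
80 60 0.0835 0.087 0.098 0.045
100 74 0.0825 0.0861 0.0897 0.045
120 98 0.0819 0.0859 0.1073 0.047
140 82 0.0828 0.0856 0.08
[... 1544 characters left out ...]
[203 170  11   8  61] mean [0.5053 0.2126 0.0885] min [0.49  0.198 0.08 ] max [0.525 0.231 0.097] [33. 38. 43.]
 px [219 170  11   9  77] mean [0.5261 0.161  0.089 ] min [0.508 0.143 0.08 ] max [0.549 0.179 0.095] [32. 33. 38.]
 px [247 173  20  17  90] mean [0.5377 0.0379 0.089 ] min [0.499 0.026 0.08 ] max [0.593 0.061 0.1  ] [26. 27. 29.]
 px [208 177  11   9  75] mean [0.4712 0.171  0.0887] min [0.455 0.152 0.08 ] max [0.493 0.19  0.094] [29. 31. 37.]
 px [240 186   8   7  28] mean [0.48   0.0562 0.0898] min [0.474 0.046 0.08 ] max [0.489 0.07  0.1  ] [26. 26. 27.]
 px [287 217  11   9  75] mean [ 0.4095 -0.153   0.0884] min [ 0.395 -0.17   0.08 ] max [ 0.43  -0.135  0.094] [34. 39. 44.]
```

View pics/w3.png

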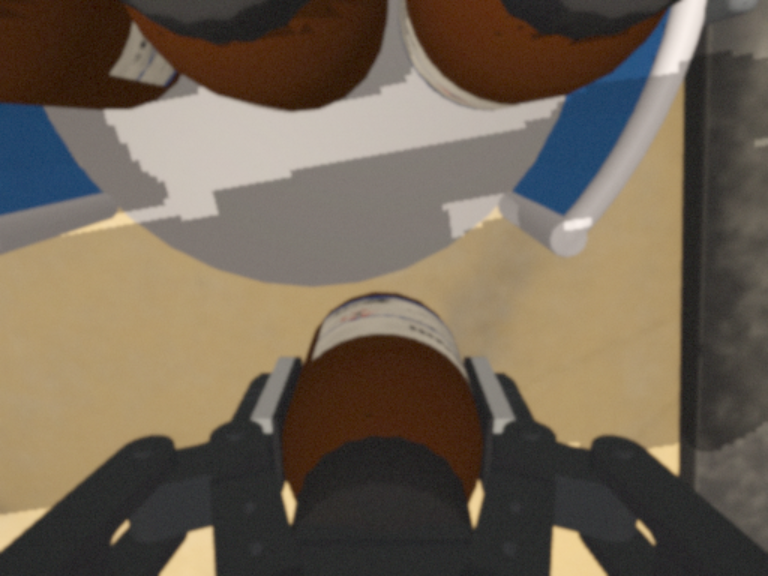

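The wrist view shows bottle A held at (385,430), the rack mouth ahead, and the right post running from base (512,205) to top (568,235). The left post base is at (112,207), so the rack's yaw can be worked out from the two posts.

```bash
python3 - <<'E'
from h import *
d=np.load("w3.npz");P,m=cloud(d);im=d["img"].astype(int)
for u,v in((379,157),(342,138),(345,134),(74,138),(77,139),(40,148)):print(u,v,P[v,u].round(4),im[v,u])
c=np.array([.5294,.164])
q=P-np.r_[c,0];r=np.hypot(q[...,0],q[...,1]);a=np.degrees(np.arctan2(q[...,1],q[...,0]))
k=m&(r>.08)&(r<.095)&(P[...,2]>.008)&(P[...,2]<.06)&(P[...,1]<c[1])
h=a[k];print("left wall end",np.percentile(h[h<-100],[97,99,100]),"right",np.percentile(h[h>-80],[0,1,3]))
E
```

```text
379 157 [0.5863 0.0976 0.053 ] [167 174 181]
342 138 [0.5828 0.0994 0.0186] [142 147 154]
345 134 [0.5845 0.1008 0.0179] [125 130 136]
74 138 [0.4577 0.1193 0.0039] [109 113 120]
77 139 [0.4577 0.1185 0.0018] [111 121 133]
40 148 [0.457  0.1191 0.0291] [110 113 121]
left wall end [-147.1149775  -146.99908756 -146.74500183] right [-79.99776643 -79.61149227 -78.75934353]
```

To row units: -0.056 m / 0.75 = -0.0747, -0.018 m / 0.75 = -0.024.

>>> apply_moves(
  deltas=[
    [[0, 0, 0, 0, 0, 0, 0.6], [0, 0, 0, 0, 0, 0, 1], [0, 0, 0, 0, 0, 0.0013, 1], [0, 0, 0, -0.004, -0.024, 0.004, 1], [0, 0, 0, -0.008, -0.048, 0.004, 1], [0, 0, 0, -0.012, -0.072, 0.004, 1], [0, 0, 0, -0.012, -0.0747, 0.004, 0.2], [0, 0, 0, -0.012, -0.0747, 0.004, -0.43], [0, 0, 0, -0.012, -0.0747, 0.004, -0.43], [0, 0, 0, -0.012, -0.0747, 0.004, -0.43]],
  ],
)

```text
time: 5.52
eef_pos: [0.526, -0.0053, 0.0202]
eef_rot: [-2.406, -2.019, -0.0]
contact_force: [0.0, 0.2, 0.2]
finger_gap: 0.0387
finger_force: 0.0
```

```bash
cat >> h.py <<'E'
def caps(names=("wrist","scene","side"),xr=(.4,.65),yr=(-.2,.3)):
    for n in names:
        d=get_image(n);P,m=cloud(d);im=d["img"].astype(int);Z=P[...,2]
        box=m&(P[...,0]>xr[0])&(P[...,0]<xr[1])&(P[...,1]>yr[0])&(P[...,1]<yr[1])&(Z>.082)&(Z<.0945)&(im.max(-1)<90)
        N,L,st,_=cv2.connectedComponentsWithStats(box.astype(np.uint8),connectivity=4)
        for i in range(1,N):
            if st[i,4]>(300 if n=="wrist" else 25):print(n,st[i,:5],P[L==i].mean(0).round(4),((P[L==i].min(0)+P[L==i].max(0))/2)[:2].round(4))
    s=robot.read_state();print(s["time"],s["eef_pos"].round(4),s["contact_force"].round(1),s["finger_gap"])
E
python3 -c "
from h import *
caps()"
```

```text
wrist [  179   108   147   144 16275] [0.5349 0.0496 0.0875] [0.5347 0.0483]
wrist [154 309  46  30 971] [0.5082 0.0145 0.0905] [0.5077 0.0142]
wrist [310 309  46  29 915] [0.5493 0.0073 0.0904] [0.5495 0.0074]
wrist [  35  315   91   69 2505] [0.4796 0.0094 0.0882] [0.4782 0.0031]
wrist [ 384  315   91   69 2547] [ 0.5743 -0.0073  0.0883] [ 0.5756 -0.0128]
scene [214 162  10   8  60] [0.5629 0.2052 0.0896] [0.5643 0.2064]
scene [229 163  10   8  56] [0.581 0.153 0.089] [0.5826 0.1535]
scene [203 170  11   7  56] [0.5051 0.2119 0.0894] [0.5083 0.2134]
scene [219 170  11   8  68] [0.5277 0.1614 0.0892] [0.5282 0.1631]
scene [209 177  10   8  65] [0.4717 0.1701 0.0896] [0.4737 0.1701]
scene [249 178   9   9  60] [0.533  0.048  0.0895] [0.5354 0.0489]
scene [287 217  11   9  59] [ 0.4118 -0.153   0.0891] [ 0.414  -0.1527]
side [283 179   9   7  46] [ 0.4131 -0.1444  0.0889] [ 0.4136 -0.145 ]
side [236 190   9   6  26] [ 0.5061 -0.0008  0.0904] [ 0.5082 -0.001 ]
side [220 194  11   8  71] [0.5323 0.0504 0.0889] [0.5338 0.0497]
side [186 204  12  10  84] [0.583  0.1571 0.0888] [0.5839 0.1552]
side [197 214  12   9  84] [0.5275 0.1676 0.0891] [0.5281 0.1659]
side [179 218  11   8  52] [0.5619 0.2172 0.0882] [0.5619 0.2164]
side [209 223  12  10  94] [0.4719 0.1771 0.0885] [0.4741 0.1752]
side [190 226  12  10  80] [0.5077 0.2238 0.0885] [0.5083 0.2246]
5.6667 [ 0.526  -0.0053  0.0203] [-0.5 -0.1  0.2] 0.02438384223887383
```

To row units: 0.084 m / 0.75 = 0.112, 0.081 m / 0.75 = 0.108.

>>> apply_moves(
  deltas=[
    [[0, 0, 0, 0.004, 0.016, 0, -0.43], [0, 0, 0, 0.0053, 0.0293, 0, -0.43], [0, 0, 0, 0.008, 0.0453, 0, -0.43], [0, 0, 0, 0.012, 0.0627, 0, -0.43], [0, 0, 0, 0.016, 0.08, 0, -0.43], [0, 0, 0, 0.0187, 0.0933, 0, -0.43], [0, 0, 0, 0.02, 0.1027, 0, -0.43], [0, 0, 0, 0.0213, 0.108, 0, -0.43], [0, 0, 0, 0.022, 0.112, 0, -0.43], [0, 0, 0, 0.022, 0.112, 0, -0.43]],
  ],
)

```text
time: 6.5
eef_pos: [0.5425, 0.0785, 0.0203]
eef_rot: [-2.406, -2.02, -0.0]
contact_force: [-0.0, -0.3, 0.1]
finger_gap: 0.0246
finger_force: 0.0
```

```bash
python3 -c "
from h import *
caps(yr=(.08,.3))"
```

```text
wrist [157   0  59 149 904] [0.544  0.1596 0.0856] [0.539  0.1604]
wrist [ 297    8  171  139 7919] [0.5867 0.1466 0.0874] [0.5847 0.1522]
wrist [  188   183   135   129 11060] [0.5482 0.1139 0.0873] [0.5484 0.1134]
wrist [ 169  308   47   37 1057] [0.5287 0.0975 0.0902] [0.5285 0.0957]
wrist [ 294  308   47   29 1036] [0.5617 0.0917 0.0902] [0.5619 0.0905]
wrist [ 375  313   86   41 1723] [0.5885 0.0817 0.0885] [0.5892 0.0821]
wrist [  48  315   88   69 2299] [0.5005 0.0955 0.0893] [0.499  0.0906]
scene [214 162  10   8  63] [0.5632 0.2052 0.0893] [0.5668 0.2067]
scene [229 163  10   8  58] [0.5826 0.153  0.089 ] [0.5865 0.1528]
scene [203 170  11   7  60] [0.5046 0.2123 0.0895] [0.5053 0.2149]
scene [219 170  11   9  73] [0.5262 0.1605 0.0893] [0.5297 0.1616]
scene [208 177  11   8  67] [0.4727 0.1719 0.0894] [0.4741 0.1721]
side [203 199  12  13  97] [0.5472 0.1119 0.0886] [0.547  0.1059]
side [186 204  12  10  90] [0.5835 0.1563 0.0888] [0.5847 0.1547]
side [197 213  12  10  97] [0.5282 0.1656 0.0888] [0.529  0.1628]
side [179 218  10   8  50] [0.5624 0.2171 0.0885] [0.5631 0.2153]
side [209 222  12  11 101] [0.4721 0.1758 0.0889] [0.4727 0.1743]
side [190 226  12  10  77] [0.5086 0.2239 0.0886] [0.5097 0.2241]
6.65 [0.5424 0.0778 0.0203] [-0.9  0.1  0.6] 0.023907612492457674
```

To row units: -0.2255 m / 0.75 = -0.3007, -0.1265 m / 0.75 = -0.1687.

>>> apply_moves(
  deltas=[
    [[0, 0, 0, -0.0067, -0.04, 0, -0.43], [0, 0, 0, -0.0147, -0.0867, 0.0067, -0.43], [0, 0, 0, -0.0333, -0.12, 0.0467, 0.5], [0, 0, 0, -0.06, -0.1467, 0.0867, 1], [0, 0, 0, -0.0867, -0.18, 0.12, 1], [0, 0, 0, -0.1133, -0.2133, 0.1467, 1], [0, 0, 0, -0.14, -0.2533, 0.1533, 1], [0, 0, 0, -0.16, -0.2867, 0.1533, 1], [0, 0, 0, -0.1687, -0.3007, 0.1467, 1], [0, 0, 0, -0.1687, -0.3007, 0.1467, 1]],
  ],
)

```text
time: 7.48
eef_pos: [0.4144, -0.1495, 0.13]
eef_rot: [2.411, 2.014, -0.001]
contact_force: [-0.2, 0.1, -0.8]
finger_gap: 0.0856
finger_force: 0.0
```

```bash
python3 -c "
from h import *
caps(xr=(.3,.65),yr=(-.3,.3))"
```

```text
wrist [ 226  188   60   56 2533] [ 0.415  -0.1486  0.0873] [ 0.4152 -0.1498]
scene [214 162  10   8  63] [0.5625 0.2049 0.0893] [0.5639 0.2057]
scene [229 163  10   8  52] [0.5819 0.153  0.0891] [0.5838 0.1531]
scene [203 170  11   7  53] [0.5057 0.2132 0.089 ] [0.5076 0.2138]
scene [219 170  11   8  69] [0.5282 0.161  0.089 ] [0.5292 0.1623]
scene [234 171  11   9  59] [0.544  0.1104 0.089 ] [0.5471 0.1101]
scene [208 177  11   9  70] [0.4711 0.1714 0.0895] [0.4719 0.1724]
scene [287 215  12  11  90] [ 0.4122 -0.1534  0.0894] [ 0.4148 -0.154 ]
side [283 179   9   8  52] [ 0.4126 -0.1453  0.0885] [ 0.4127 -0.1471]
side [204 203  11   8  66] [0.5457 0.1161 0.0882] [0.5463 0.1157]
side [186 204  12  10  83] [0.5831 0.1569 0.0888] [0.5851 0.1548]
side [197 213  12  10  98] [0.5274 0.166  0.0889] [0.5282 0.1631]
side [179 218  11   8  52] [0.5622 0.2171 0.0885] [0.5632 0.2162]
side [209 222  12  10  96] [0.4727 0.1758 0.0889] [0.4737 0.1751]
side [190 226  12  10  79] [0.5079 0.2241 0.0888] [0.5105 0.2236]
7.6333 [ 0.4161 -0.1471  0.1304] [-0.4  0.3 -0. ] 0.08544789564187286
```

To row units: -0.113 m / 0.75 = -0.1507, -0.08 m / 0.75 = -0.1067.

>>> apply_moves(
  deltas=[
    [[0, 0, 0, -0.0013, -0.0013, -0.0533, 1], [0, 0, 0, -0.0013, -0.0013, -0.1067, 1], [0, 0, 0, -0.0013, -0.0013, -0.14, 1], [0, 0, 0, -0.0013, -0.0013, -0.1507, 1], [0, 0, 0, -0.0013, -0.0013, -0.1507, 1], [0, 0, 0, -0.0013, -0.0013, -0.1507, 0.4], [0, 0, 0, -0.0013, -0.0013, -0.1507, 0], [0, 0, 0, -0.0013, -0.0013, -0.1507, -1], [0, 0, 0, -0.0013, -0.0013, -0.1507, -1], [0, 0, 0, -0.0013, -0.0013, -0.1507, -1]],
  ],
)

```text
time: 8.47
eef_pos: [0.4158, -0.1484, 0.0183]
eef_rot: [2.405, 2.018, 0.002]
contact_force: [1.0, 2.0, 6.3]
finger_gap: 0.0514
finger_force: 63.2
```

To row units: 0.206 m / 0.75 = 0.2747, 0.068 m / 0.75 = 0.0907.

>>> apply_moves(
  deltas=[
    [[0, 0, 0, 0.0053, 0.016, 0, -1], [0, 0, 0, 0.016, 0.0493, 0, -1], [0, 0, 0, 0.028, 0.084, 0, -1], [0, 0, 0, 0.04, 0.12, 0, -1], [0, 0, 0, 0.052, 0.1573, 0, -1], [0, 0, 0, 0.064, 0.1933, 0, -1], [0, 0, 0, 0.076, 0.228, 0, -1], [0, 0, 0, 0.0853, 0.256, 0, -1], [0, 0, 0, 0.0893, 0.2707, 0, -1], [0, 0, 0, 0.0907, 0.2747, 0, -1]],
  ],
)

```text
time: 9.3
eef_pos: [0.4838, 0.0586, 0.0183]
eef_rot: [2.403, 2.02, 0.001]
contact_force: [-1.4, -4.5, 8.0]
finger_gap: 0.0516
finger_force: 63.5
```

To row units: -0.056 m / 0.75 = -0.0747, 0.001 m / 0.75 = 0.0013.

>>> apply_moves(
  deltas=[
    [[0, 0, 0, 0, 0, 0, -1], [0, 0, 0, 0, 0, 0, 0.6], [0, 0, 0, 0, 0, 0, 1], [0, 0, 0, 0, 0, 0.0013, 1], [0, 0, 0, -0.004, -0.024, 0.004, 1], [0, 0, 0, -0.008, -0.048, 0.004, 1], [0, 0, 0, -0.012, -0.072, 0.004, 1], [0, 0, 0, -0.012, -0.0747, 0.004, 0.2], [0, 0, 0, -0.012, -0.0747, 0.004, -0.43], [0, 0, 0, -0.012, -0.0747, 0.004, -0.43]],
  ],
)

```text
time: 10.13
eef_pos: [0.4739, 0.0018, 0.0203]
eef_rot: [-2.407, -2.018, -0.0]
contact_force: [-0.1, 0.8, 0.6]
finger_gap: 0.0513
finger_force: 0.0
```

```bash
python3 -c "
from h import *
caps(yr=(0,.3))"
```

```text
wrist [  181   105   147   145 16365] [0.4835 0.0573 0.0875] [0.4835 0.0559]
wrist [139 310  49  25 878] [0.4522 0.0221 0.0906] [0.4504 0.0212]
wrist [323 310  48  25 854] [0.501  0.0134 0.0906] [0.5019 0.0112]
wrist [  25  314   77   51 1770] [0.4237 0.0218 0.0887] [0.4225 0.0205]
wrist [ 408  314   76   45 1739] [0.5276 0.0033 0.0886] [0.5286 0.0029]
wrist [ 70 365  40  19 550] [0.4217 0.0031 0.0852] [0.4207 0.008 ]
scene [214 162  10   8  60] [0.5628 0.2056 0.089 ] [0.5647 0.2078]
scene [229 164  10   7  52] [0.5799 0.1528 0.0887] [0.5834 0.1523]
scene [203 170  11   7  57] [0.5053 0.2128 0.0891] [0.5074 0.2153]
scene [219 170  11   9  68] [0.5259 0.1616 0.0895] [0.526  0.1624]
scene [234 171  11   9  60] [0.5443 0.1116 0.0885] [0.5445 0.1108]
scene [208 177  11   9  66] [0.4721 0.1709 0.0896] [0.4732 0.1713]
scene [240 185   9   9  64] [0.4814 0.0557 0.0896] [0.4829 0.0559]
side [230 202  12   8  78] [0.4807 0.0586 0.0887] [0.482 0.057]
side [204 203  11   8  67] [0.5446 0.1154 0.0888] [0.5464 0.1144]
side [186 205  12   9  83] [0.5822 0.157  0.0887] [0.5839 0.1556]
side [197 213  12  10  93] [0.5277 0.1658 0.089 ] [0.5295 0.1639]
side [179 218  11   8  53] [0.5622 0.2169 0.088 ] [0.5634 0.2155]
side [209 222  12  11  98] [0.4724 0.1761 0.0889] [0.4738 0.1738]
side [190 226  12  10  79] [0.5078 0.2241 0.0889] [0.5106 0.2232]
10.2833 [0.474  0.0022 0.0203] [-0.4  0.6  0.5] 0.028493529810500285
```

To row units: 0.0855 m / 0.75 = 0.114, 0.02 m / 0.75 = 0.0267.

>>> apply_moves(
  deltas=[
    [[0, 0, 0, 0.004, 0.0133, 0, -0.43], [0, 0, 0, 0.0053, 0.0267, 0, -0.43], [0, 0, 0, 0.008, 0.0427, 0, -0.43], [0, 0, 0, 0.0107, 0.0587, 0, -0.43], [0, 0, 0, 0.0133, 0.0747, 0, -0.43], [0, 0, 0, 0.016, 0.0893, 0, -0.43], [0, 0, 0, 0.018, 0.1, 0, -0.43], [0, 0, 0, 0.0193, 0.108, 0, -0.43], [0, 0, 0, 0.0203, 0.1133, 0, -0.43], [0, 0, 0, 0.0203, 0.114, 0, -0.43]],
  ],
)

```text
time: 11.12
eef_pos: [0.4892, 0.0878, 0.0203]
eef_rot: [-2.406, -2.02, -0.0]
contact_force: [0.3, 0.1, 0.2]
finger_gap: 0.0246
finger_force: 0.0
```

```bash
python3 -c "
from h import *
caps(yr=(.08,.3))"
```

```text
wrist [   35     0   172   148 20724] [0.4745 0.1729 0.0874] [0.4738 0.172 ]
wrist [  285     0   172   150 20877] [0.5281 0.1632 0.0875] [0.5288 0.1623]
wrist [  379   182   133   130 13637] [0.546  0.1152 0.0872] [0.5461 0.1133]
wrist [  186   184   136   130 13696] [0.4949 0.1239 0.0873] [0.4947 0.1225]
wrist [ 169  308   61   48 1117] [0.4757 0.1063 0.0903] [0.4761 0.101 ]
wrist [ 294  308   47   35 1048] [0.5083 0.1009 0.0902] [0.5083 0.0998]
wrist [  49  315   93   69 2842] [0.4473 0.1018 0.0885] [0.4455 0.0957]
wrist [ 375  315   89   65 2216] [0.5344 0.0898 0.0892] [0.5362 0.0869]
scene [214 162  10   9  60] [0.5629 0.204  0.0895] [0.5638 0.207 ]
scene [203 170  11   7  60] [0.5044 0.2123 0.0889] [0.5069 0.214 ]
scene [219 170  10   8  59] [0.5257 0.1626 0.0894] [0.5321 0.1624]
scene [208 177  11   8  67] [0.4723 0.1714 0.0895] [0.474 0.173]
side [204 203  11   9  71] [0.5446 0.1164 0.0891] [0.5467 0.1155]
side [186 204  12  10  87] [0.5825 0.1566 0.0889] [0.5831 0.1554]
side [214 207  12  13 102] [0.4945 0.1218 0.0889] [0.4953 0.1135]
side [197 213  12  10  95] [0.5279 0.1654 0.0887] [0.5291 0.1638]
side [179 218  12   7  48] [0.5625 0.2165 0.0886] [0.5623 0.2142]
side [209 222  12  11 100] [0.4723 0.1753 0.0889] [0.4733 0.1732]
side [190 226  12  10  77] [0.5078 0.2238 0.089 ] [0.5084 0.2235]
11.2667 [0.4891 0.0869 0.0202] [0.2 0.1 0.1] 0.024123659997088
```

Both bottles are in their pockets: A reads (0.547,0.114) and B (0.495,0.123). Now I'll back off and go over the bail.

To row units: 0.23 m / 0.75 = 0.3067, 0.22 m / 0.75 = 0.2933, 56 degrees / 90 = 0.6222.

>>> apply_moves(
  deltas=[
    [[0, 0, 0, -0.0067, -0.04, 0, -0.43], [0, 0, 0, -0.012, -0.08, 0.0067, -0.43], [0, 0, 0.0778, -0.012, -0.0933, 0.0533, -0.43], [0, 0, 0.1556, -0.012, -0.0933, 0.1067, -0.3], [0, 0, 0.2333, -0.012, -0.0933, 0.16, -0.3], [0, 0, 0.3111, -0.012, -0.0933, 0.2133, -0.3], [0, 0, 0.3889, 0, -0.0667, 0.26, -0.3], [0, 0, 0.4667, 0.0133, -0.0267, 0.2933, -0.3], [0, 0, 0.5444, 0.0267, 0.0133, 0.3067, -0.3], [0, 0, 0.6222, 0.04, 0.0533, 0.3067, -0.3]],
  ],
)

```text
time: 12.1
eef_pos: [0.5205, 0.1279, 0.2545]
eef_rot: [1.169, 2.91, 0.006]
contact_force: [1.0, -0.4, 0.6]
finger_gap: 0.0299
finger_force: 0.0
```

To row units: 0.1 m / 0.75 = 0.1333, 0.09 m / 0.75 = 0.12, 34 degrees / 90 = 0.3778.

>>> apply_moves(
  deltas=[
    [[0, 0, 0.0778, 0.0067, 0.0333, 0, -0.3], [0, 0, 0.1556, 0.0133, 0.0667, 0, -0.3], [0, 0, 0.2333, 0.02, 0.1, 0, -0.3], [0, 0, 0.3111, 0.0267, 0.12, 0, -0.3], [0, 0, 0.3778, 0.028, 0.1333, 0, -0.3], [0, 0, 0.3778, 0.028, 0.1333, 0, -0.3]],
  ],
)

```text
time: 12.6
eef_pos: [0.54, 0.2284, 0.2497]
eef_rot: [-0.266, -3.129, -0.0]
contact_force: [0.8, -0.9, 0.7]
finger_gap: 0.0299
finger_force: 0.0
```

```bash
cat >> h.py <<'E'
def red(names=("wrist","side","scene")):
    for n in names:
        d=get_image(n);P,m=cloud(d);im=d["img"].astype(int)
        k=m&(im[...,2]>110)&(im[...,2]>2.2*im[...,1])&(im[...,2]>2.2*im[...,0])&(P[...,2]>.03)&(np.hypot(P[...,0]-.529,P[...,1]-.164)<.13)&(im[...,1]<90)
        p=P[k]
        if len(p)>5:print(n,len(p),np.median(p,0).round(4),np.percentile(p,3,0).round(4),np.percentile(p,97,0).round(4))
        if n=="wrist":W=d
    return W
E
python3 - <<'E'
from h import *
W=red();cv2.imwrite("pics/w5.png",cv2.resize(W["img"],(768,576)))
s=robot.read_state();print(s["eef_pos"].round(4),s["eef_rot"].round(3),s["joints"].round(2),s["finger_gap"])
E
```

```text
wrist 697 [0.5384 0.2277 0.1329] [0.5167 0.22   0.1293] [0.5622 0.2341 0.1352]
side 47 [0.5385 0.2298 0.1339] [0.5181 0.2077 0.0913] [0.559  0.2346 0.1376]
scene 11 [0.5365 0.224  0.1361] [0.5145 0.2216 0.1314] [0.5493 0.2302 0.1394]
[0.5401 0.2263 0.2503] [-0.28  -3.129  0.   ] [ 0.33  0.22  1.18 -0.    1.74 -1.06] 0.030249623499519755
```

View pics/w5.png

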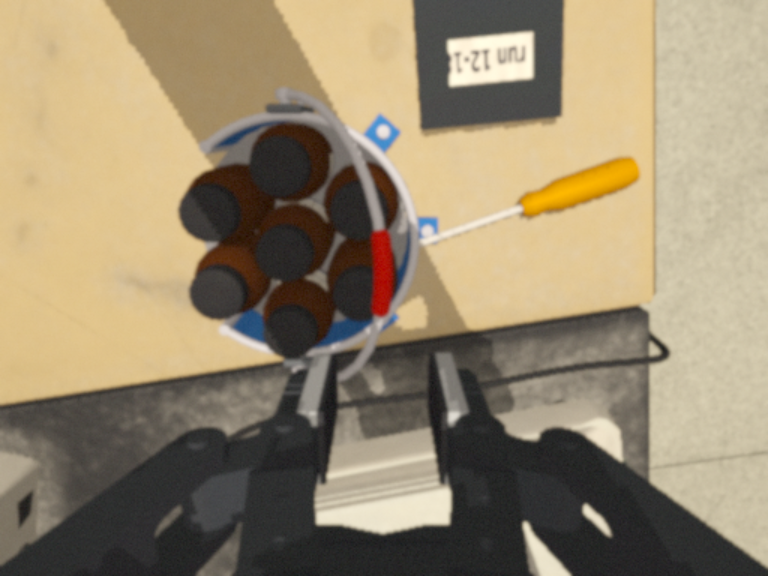

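The seven caps form a clear hexagon. The red sleeve is at (381,272), at z about 0.129, and lies between the finger lines. I'll lower the fingers to straddle it.

To row units: -0.14 m / 0.75 = -0.1867, -0.132 m / 0.75 = -0.176.

>>> apply_moves(
  deltas=[
    [[0, 0, 0, 0, 0.0013, -0.04, -0.3], [0, 0, 0, 0, 0.0013, -0.08, -0.3], [0, 0, 0, 0, 0.0013, -0.12, -0.3], [0, 0, 0, 0, 0.0013, -0.1533, -0.3], [0, 0, 0, 0, 0.0013, -0.176, -0.3], [0, 0, 0, 0, 0.0013, -0.1867, -0.3], [0, 0, 0, 0, 0.0013, -0.1867, -0.45], [0, 0, 0, 0, 0.0013, -0.1867, -0.55], [0, 0, 0, 0, 0.0013, -0.1867, -0.55]],
  ],
)

```text
time: 13.5
eef_pos: [0.5411, 0.228, 0.1124]
eef_rot: [0.276, 3.127, 0.002]
contact_force: [-0.2, 0.4, 0.1]
finger_gap: 0.0192
finger_force: 0.0
```

```bash
python3 - <<'E'
from h import *
W=red()
s=robot.read_state();print(s["eef_pos"].round(4),s["contact_force"].round(2),s["finger_gap"],s["finger_force"])
c=np.array([.5294,.164]);ex=np.array([.167,.986])
p0=s["eef_pos"]
for ph in range(40,-71,-10):
    f=np.radians(ph);S=np.r_[c+ex*.101*np.sin(f),.052+.101*np.cos(f)-.019];print(ph,(S-p0).round(4))
E
```

```text
wrist 2391 [0.5357 0.228  0.1329] [0.5159 0.2203 0.1293] [0.5611 0.2344 0.1349]
side 33 [0.5293 0.2303 0.1339] [0.5162 0.204  0.0868] [0.556  0.234  0.1381]
[0.5408 0.2282 0.1119] [-0.1  -0.07  0.4 ] 0.019335695904248842 0.0
40 [-0.0005 -0.0002 -0.0015]
30 [-0.003  -0.0144  0.0086]
20 [-0.0056 -0.0302  0.0161]
10 [-0.0085 -0.0469  0.0206]
0 [-0.0114 -0.0642  0.0221]
-10 [-0.0143 -0.0815  0.0206]
-20 [-0.0172 -0.0983  0.0161]
-30 [-0.0198 -0.114   0.0086]
-40 [-0.0222 -0.1282 -0.0015]
-50 [-0.0243 -0.1405 -0.0139]
-60 [-0.026  -0.1505 -0.0284]
-70 [-0.0272 -0.1578 -0.0443]
```

To row units: -0.098 m / 0.75 = -0.1307, -0.0815 m / 0.75 = -0.1087.

>>> apply_moves(
  deltas=[
    [[0, 0, 0, -0.002, -0.0093, 0.0067, -0.55], [0, 0, 0, -0.004, -0.0193, 0.0133, -0.55], [0, 0, 0, -0.0073, -0.04, 0.024, -0.55], [0, 0, 0, -0.0113, -0.0627, 0.0293, -0.55], [0, 0, 0, -0.0153, -0.0853, 0.032, -0.55], [0, 0, 0, -0.0191, -0.1087, 0.0293, -0.55], [0, 0, 0, -0.0213, -0.12, 0.0267, -0.55], [0, 0, 0, -0.0229, -0.1307, 0.024, -0.55], [0, 0, 0, -0.0229, -0.1307, 0.024, -0.55]],
  ],
)

```text
time: 14.4
eef_pos: [0.5226, 0.1287, 0.1281]
eef_rot: [-0.277, -3.129, 0.001]
contact_force: [-0.5, -1.6, 0.3]
finger_gap: 0.0191
finger_force: 0.3
```

```bash
python3 - <<'E'
from h import *
W=red()
s=robot.read_state();print(s["eef_pos"].round(4),s["contact_force"].round(2),s["finger_gap"],s["finger_force"])
E
```

```text
wrist 2350 [0.5177 0.125  0.1479] [0.4982 0.118  0.1438] [0.5436 0.1319 0.1499]
side 22 [0.5127 0.1289 0.15  ] [0.5015 0.1228 0.1455] [0.5245 0.1325 0.1535]
[0.523  0.1304 0.1284] [ 0.42 -0.46 -0.35] 0.019456221775942566 0.27333884965628386
```

>>> apply_moves(
  deltas=[
    [[0, 0, 0, -0.002, -0.0107, -0.0067, -0.55], [0, 0, 0, -0.004, -0.0227, -0.0127, -0.55], [0, 0, 0, -0.0067, -0.0413, -0.026, -0.55], [0, 0, 0, -0.0093, -0.0573, -0.0427, -0.55], [0, 0, 0, -0.0113, -0.0693, -0.06, -0.55], [0, 0, 0, -0.0127, -0.0773, -0.0733, -0.55], [0, 0, 0, -0.0133, -0.0827, -0.0867, -0.55], [0, 0, 0, -0.0136, -0.086, -0.1013, -0.55], [0, 0, 0, -0.0136, -0.0867, -0.104, -0.55]],
  ],
)

```text
time: 15.3
eef_pos: [0.5116, 0.0648, 0.048]
eef_rot: [-0.274, -3.126, 0.0]
contact_force: [-0.1, 0.9, -0.8]
finger_gap: 0.0198
finger_force: 0.0
```

```bash
python3 - <<'E'
from h import *
W=red()
s=robot.read_state();print(s["eef_pos"].round(4),s["contact_force"].round(2),s["finger_gap"],s["finger_force"])
E
```

```text
wrist 1920 [0.5091 0.0659 0.0565] [0.4887 0.0594 0.054 ] [0.5334 0.0731 0.058 ]
side 14 [0.4993 0.0699 0.0586] [0.4912 0.0648 0.0527] [0.5066 0.0731 0.0622]
[0.5129 0.0654 0.0504] [-0.5   0.35  0.59] 0.019882881205151044 0.0
```

To row units: 0.045 m / 0.75 = 0.06, 0.03 m / 0.75 = 0.04.

>>> apply_moves(
  deltas=[
    [[0, 0, 0, 0, 0, 0.0267, -0.5], [0, 0, 0, 0, 0, 0.06, -0.5], [0, 0, 0, 0, 0, 0.06, -1], [0, 0, 0, 0, 0, 0.06, -1], [0, 0, 0, 0, 0, 0.06, -1], [0, 0, 0, 0, 0, 0.04, -1], [0, 0, 0, 0, 0, 0.02, -1], [0, 0, 0, 0, 0, 0.012, -1], [0, 0, 0, 0, 0, 0.008, -1], [0, 0, 0, 0, 0, 0.008, -1]],
  ],
)

```text
time: 16.28
eef_pos: [0.5123, 0.0652, 0.0573]
eef_rot: [-0.274, -3.128, 0.0]
contact_force: [-5.8, -1.1, 9.0]
finger_gap: 0.0002
finger_force: 4.4
```

To row units: 0.19 m / 0.75 = 0.2533, 0.17 m / 0.75 = 0.2267.

>>> apply_moves(
  deltas=[
    [[0, 0, 0, 0, -0.0067, 0.04, -1], [0, 0, 0, 0, -0.02, 0.0867, -1], [0, 0, 0, 0, -0.04, 0.1333, -1], [0, 0, 0, 0, -0.0667, 0.1867, -1], [0, 0, 0, 0, -0.0933, 0.2267, -1], [0, 0, 0, 0, -0.12, 0.2533, -1], [0, 0, 0, 0, -0.12, 0.2533, -1]],
  ],
)

```text
time: 16.87
eef_pos: [0.5141, -0.0278, 0.2516]
eef_rot: [0.278, 3.121, -0.002]
contact_force: [0.3, -0.6, -0.1]
finger_gap: 0.0001
finger_force: 0.0
```

```bash
python3 - <<'E'
from h import *
W=red();S=get_image("side")
cv2.imwrite("pics/d6.png",cv2.resize(S["img"][120:300,120:360],(800,600),interpolation=cv2.INTER_CUBIC))
caps(names=("side","scene"),yr=(.08,.3))
E
```

```text
wrist 418 [0.51   0.0645 0.0564] [0.4899 0.0587 0.0539] [0.534  0.0717 0.0581]
side 33 [0.5101 0.0674 0.0574] [0.4915 0.0609 0.0512] [0.5307 0.0741 0.0616]
scene 25 [0.5027 0.0648 0.059 ] [0.4913 0.0596 0.0454] [0.5277 0.0755 0.063 ]
side [204 203  11   8  72] [0.5453 0.1161 0.0888] [0.5463 0.1156]
side [186 205  12   9  76] [0.5827 0.1572 0.0886] [0.5835 0.1556]
side [214 211  12   9  88] [0.4935 0.1247 0.0887] [0.4942 0.1221]
side [197 213  12  10  96] [0.5274 0.1658 0.0892] [0.5287 0.1643]
side [179 216  12  10  93] [0.5625 0.2094 0.0885] [0.5639 0.2084]
side [209 222  12  11 102] [0.4725 0.1757 0.0887] [0.4732 0.1735]
side [190 225  13  11 111] [0.508  0.2195 0.0887] [0.5091 0.2172]
scene [214 162  10   8  62] [0.5613 0.205  0.0896] [0.564  0.2069]
scene [229 163  11   9  67] [0.5825 0.1517 0.0889] [0.5827 0.153 ]
scene [203 170  11   7  56] [0.5059 0.2124 0.0889] [0.5071 0.2135]
scene [219 170  11   8  70] [0.5275 0.1614 0.0891] [0.5285 0.1628]
scene [234 171  11   9  59] [0.5444 0.1102 0.0894] [0.5468 0.11  ]
scene [208 177  11   9  72] [0.4712 0.1709 0.0888] [0.4724 0.1725]
scene [225 178  10   9  70] [0.4931 0.1194 0.0893] [0.4971 0.1201]
17.1667 [ 0.5122 -0.0241  0.2444] [ 0.   0.4 -0.3] -0.00016152949826249148
```

View pics/d6.png

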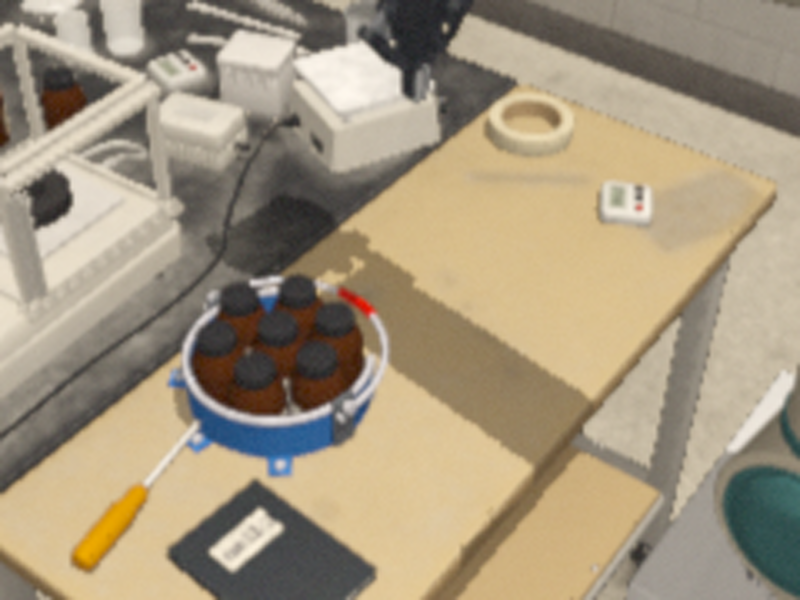

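The bail lies level across the mouth, with its sleeve at (357,300) and z about 0.052. All seven bottles stand in a hexagon, and the tape, timer, notebook and screwdriver look undisturbed.

```bash
python3 -c "
from workcell import finish_job
print(finish_job())"
```

```text
the job is handed in; nothing more can be done
None
```

Both bottles were slid upright into the rack's empty places, all seven stand as a hexagon, and the bail lies shut across the mouth; the job was handed in at about 17 s with nothing knocked over or shifted.

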